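# Jack open the upper plate of a cold contact grill

## Task

The contact grill is cold and its top is stuck shut by its own weight. First swing the hasp well off the catch so that the top is free (at least 60 degrees round), then set the blue lever jack flat on the table with its saddle centred under the yellow marked lift point, and only then push the jack's handle down to the end of its stroke so that the grill top stands raised on the saddle. Finish while still holding the handle down, touching no part of the grill, and leave the other things on the table alone.

Things in the scene. Friction and masses are not known exactly. Their poses are not given: they have to be found in the camera images.
- grill: contact grill fixed to the table: steel base 230 x 270 mm (its x, y), 72 mm high, and a black hinged top, 111 mm high when shut. Origin at the centre of the base on the table, x points to its back (hinge side), z up; the front faces -x, the robot. Before its front a steel lift lug at y = -90 mm (robot's right) and the hasp on its post at y = +110 mm (left).
- hasp (a joint): turn of the hasp, rad: flat steel bar 96 to 102 mm over the table that swings level about an upright post. 0 = along the front over the top's catch (starts at 0 to 0.2); grows as its red peg end swings out towards the robot (clockwise from above), stop at 1.7. Stays where it is left, about 1 N at the peg. Over the catch it blocks the top.
- hasp_peg (a point): centre of the top of the red upright peg on the free end of the hasp: 14 mm diameter, 40 mm tall, its top 141 mm over the table, 67 mm from the post's axis. Free on all sides for fingers.
- hasp_pivot (a point): axis of the hasp's post, at 96 mm height; in the grill's frame at x = -145, y = +110 mm. With the hasp at angle a the peg lies at pivot + 67 mm * (-sin a, -cos a) in the grill's x, y.
- lid (a joint): opening of the grill's black top, rad: 0 = shut, grows as its front rises about the hinge 285 mm behind the lift point, 90 mm over the table. About 2.2 kg; falls shut when not held. The jack's full stroke raises it to about 0.08.
- lift_mark (a point): marked lift point: centre of the underside of a yellow round pad (44 mm diameter, yellow also on the lug's upper face), 72 mm over the table with the top shut; in the grill's frame at x = -175, y = -90 mm. The lug is a flat steel tongue 56 mm wide that ends at x = -205 mm, its upper face 85 mm high.
- jack: loose blue lever jack, 0.74 kg, flat base 260 x 70 mm. Origin on its underside below the fulcrum, z up; x points to the saddle end (base from x = -165 to +95 mm), the handle to -x. Black carry block above the fulcrum. The saddle passes below the lug with 11 mm to spare. With jack x along the grill's +y the handle lies clear, to the grill's right.
- jack_carry (a point): centre of the top face of the black carry block, 128 mm above the underside, straight above the jack's origin. The block is 40 (jack x) by 42 (y) by 34 mm tall; below it the lever passes at 66 mm.
- saddle_top (a point): top of the black round domed saddle (32 mm diameter); with the handle up it stands at x = +72 mm in the jack's frame, 61 mm above the table, with the handle fully down at x = +65 mm, 96 mm high.
- handle_grip (a point): upper side of the middle of the black round handle grip (20 mm thick, 66 mm long). In the jack's frame with the handle up at x = -140 mm, 120 mm high; with the handle fully down at x = -149 mm, 46 mm high.
- jack_handle (a joint): stroke of the jack's handle, rad: 0 = up (saddle low; a spring returns it there), 0.5 = fully down at its stop (saddle raised by 35 mm). Empty it takes 2 to 4 N at the grip, with the grill top on it 6 to 12 N.
- salt_box: bystander: open card box 118 x 62 x 193 mm, standing on the left; origin at the centre of its underside
- steel_cup: bystander: small steel cup, 67 mm diameter, 48 mm high, front left; origin at the centre of its underside
- tin_half: bystander: blue tin, 75 mm diameter, 58 mm high, at the back right; origin at the centre of its underside
- ramekin: bystander: white ramekin, 65 mm diameter, 40 mm high, to the right of the grill; origin at the centre of its underside

How it is judged:
By the outcome, as a careful person would: the job done as asked, in the order asked, and still so for the second after the job is handed in, while the arm keeps its last pose, push and grip.
It also fails if it takes over 64 s, if anything falls off the work surface, if the arm or the gripper's body presses on something with over 40 N, if the wrist force passes 120 N, or if a joint passes its speed limit or range.

## Robot

A 7-joint arm with a two-finger parallel gripper is mounted at the origin on a cart in front of the work surface, level with it; the furniture and walls round the work are solid. World frame = base frame: x ahead of the robot, y to its left, z up, the work surface at z = 0. Lengths are in mm, angles in rad, forces in N, time in s.
With the tool pointing down it reaches from about 350 to 775 mm from the base axis. Payload 3.1 kg.
Tool frame: the origin (TCP) lies midway between the tips of the shut fingers; the grasp point (between the pads) lies 19 mm behind it (ctrl.tcp_to_grasp is the distance from the TCP to the grasp point, in mm); z points along the fingers, y is the line along which they close (so a half turn about z gives the same grasp; the last joint's range is limited). The gripper opens to 85 mm and grips with 20 to 120 N. Pads are 22 mm wide; open, the fingers measure 114 mm over their backs; the gripper's body (76 mm by 85 mm) begins 54 mm behind the grasp point. The pads swing forward as they close: fully open they stand 13 mm farther back than shut.
Start: joints at [-1.238, 0.311, 0.014, 1.512, -0.004, 1.319, -0.027], TCP at [201.323, 511.847, 191.604] pointing down, gripper open.
Joint ranges: [-2.7, 2.7], [-0.3, 1.91], [-1.27, 1.3], [0.12, 2.57], [-1.44, 4.58], [0.2, 2.03], [-3.05, 3.05]. Speed limits (rad/s): [2.79, 2.79, 3.14, 3.14, 3.14, 3.14, 3.14].

## Interface

Orientations are given as a unit quaternion [x, y, z, w].
In Python, from plant import ctrl gives the robot as it stands.
- The arm moves only by the shell command python3 -m inch 'ROWS' [FORCE]. ROWS is JSON, a list of rows, each a list of 7 numbers: the shift along the tool's x, y, z normalised to -1 to 1, where 1 is 40 mm, then the turn, a rotation vector about the tool's x, y, z normalised to -1 to 1, where 1 is 360 degrees, then the opening, from -1 (shut) to 1 (fully open). A call has 1 to 8 rows; each row shifts and turns the commanded pose from where the row before left it, along the tool's axes as they then stand; what a row does not reach is not made up. A row lasts 1/8 s, in which the tool goes at most 62.5 mm and 10.7 degrees, less where a joint would pass 70% of its speed; a pose out of reach is approached as far as the arm can. A call with a number of a shift or a turn outside -1 to 1 is refused whole. A call with a gripper value outside its range is refused whole. The fingers move at their own pace and stop on an object; FORCE is the grip in N (left out, the last holds). Time passes only in rows, so rows that do not move let the fingers close. It gives the time, the measured TCP pose, the force, the opening and the grip force at its end, in the units of the state.
- ctrl.get_state(): the state, without advancing time (a new reading comes with each control period).
- ctrl.grab_frame(name): name is "scene" or "top" or "wrist"; returns a dict with "frame" (480x640x3 uint8, red, green, blue), "fx", "fy", "cx", "cy" (pixels), "pose" (4x4, takes a point from camera to world coordinates); the wrist camera has in their place "T_tool_cam" (4x4, takes a point from camera to tool coordinates, whose origin is the TCP and whose axes are the flange's). Camera axes: x right, y up, looking along -z (the intrinsics and any distortion apply to the point x, -y, -z); pixel columns grow to the right and rows downward; lengths in mm; the calibration is good to about 2 mm. A picture is of the moment at which its call begins: read the wrist's pose just before it. There is no depth.
- ctrl.sign_off(): hands the job in; it is judged then, once.
The state is a dict: "time": time; "qpos": joint angles; "joint_vel": joint speeds; "tau": joint torques, N m; "position": TCP position; "tool_rot": TCP orientation; "wrist_force": force on the tool from outside, world axes, zero at the start; "ft_torque": the same for the moment, N m; "gripper_width": finger opening in mm; "gripper_force": force on a finger pad.
Only numpy, scipy, OpenCV 4.12 (cv2) and the standard library are available. Lean on these libraries where they do the work, as an engineer would, in place of code of your own. Each camera call takes 0.05 s, during which the arm holds its last target. There are 200 camera calls.

## Working session

There is one attempt and no reset: what is moved stays moved. The work goes in short steps, Python scripts to look and compute and a shell command to move; the robot and the scene stay as the last step left them, time stands still between calls to the robot, and variables do not carry over. Pictures are saved under pics/ and viewed, at most 10 in all, crops included, and the job is handed in when it is done.

```bash
ls; mkdir -p pics; cat > h.py <<'E'
import numpy as np, cv2
from scipy.spatial.transform import Rotation as R
from plant import ctrl
def ray(f,u,v):
    K=np.array([[f['fx'],0,f['cx']],[0,f['fy'],f['cy']],[0,0,1.]])
    d=np.linalg.inv(K)@[u,v,1]; d=np.array([d[0],-d[1],-d[2]])
    P=np.array(f['pose']); return P[:3,3],P[:3,:3]@d
def onz(f,u,v,z):
    o,d=ray(f,u,v); return o+d*(z-o[2])/d[2]
def proj(f,p):
    P=np.linalg.inv(np.array(f['pose'])); c=P[:3,:3]@p+P[:3,3]
    return f['fx']*c[0]/-c[2]+f['cx'], f['fy']*-c[1]/-c[2]+f['cy']
E
python3 - <<'E'
from h import *
s=ctrl.get_state(); print(s['time'],s['position'],s['tool_rot'],s['wrist_force'],ctrl.tcp_to_grasp)
for n in('top','scene'):
    f=ctrl.grab_frame(n); print({k:(np.round(v,3).tolist() if k!='frame' else v.shape) for k,v in f.items()})
    cv2.imwrite(f'pics/{n}0.png',f['frame'][:,:,::-1])
    np.save(f'{n}0.npy',f,allow_pickle=True)
E
```

```text
pics
0.0 [201.03881686 511.05461718 190.51093882] [ 1.86243179e-01  9.82502962e-01 -1.17741591e-03 -1.49845710e-04] [-0.17536576  0.5088103   0.72075487] 18.700000000000003
{'frame': (480, 640, 3), 'fx': 470.643, 'fy': 470.643, 'cx': 319.301, 'cy': 235.649, 'pose': [[-0.014, 0.978, -0.209, 290.763], [-1.0, -0.012, 0.007, 19.719], [0.004, 0.209, 0.978, 1436.616], [0.0, 0.0, 0.0, 1.0]]}
{'frame': (480, 640, 3), 'fx': 552.074, 'fy': 552.074, 'cx': 314.918, 'cy': 232.322, 'pose': [[-0.889, 0.261, -0.376, -16.712], [-0.458, -0.494, 0.739, 1156.979], [0.007, 0.829, 0.559, 999.867], [0.0, 0.0, 0.0, 1.0]]}
```

View pics/top0.png

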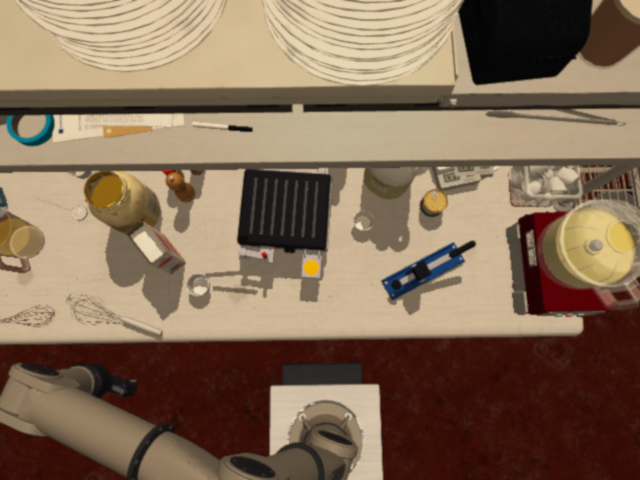

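View pics/scene0.png

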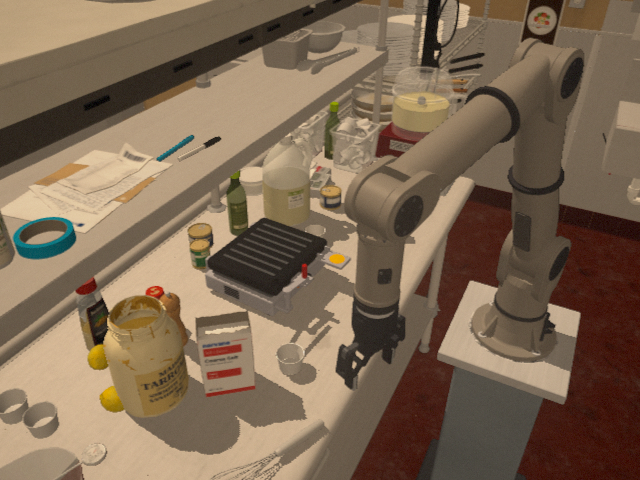

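The top view shows the grill at about (285,210), the yellow pad at (311,267) and the red peg at about (264,255). The jack is at (425,270), with its saddle end lower left at (397,286) and its handle upper right at (468,245). The ramekin is at (363,220). The scene view shows the peg at (305,271) and the pad at (337,260).

```bash
python3 - <<'E'
from h import *
F={n:np.load(f'{n}0.npy',allow_pickle=True).item() for n in('top','scene')}
def cents(f,lo,hi,box,n=3,mn=4):
    h=cv2.cvtColor(f['frame'],cv2.COLOR_RGB2HSV); m=cv2.inRange(h,lo,hi)
    k=np.zeros_like(m); x0,y0,x1,y1=box; k[y0:y1,x0:x1]=m[y0:y1,x0:x1]
    c,l,st,ce=cv2.connectedComponentsWithStats(k)
    o=[(int(st[i,4]),st[i,:4].tolist(),ce[i].round(1).tolist()) for i in range(1,c) if st[i,4]>=mn]
    return k,sorted(o,reverse=True)[:n]
t=F['top'];s=F['scene']
_,y=cents(t,(20,120,150),(35,255,255),(290,245,340,290));print('yel top',y,onz(t,*y[0][2],85))
_,ys=cents(s,(20,120,150),(35,255,255),(315,240,360,280));print('yel scn',ys,onz(s,*ys[0][2],85))
for f,b in((t,(240,240,290,275)),(s,(290,255,320,285))):
    for lo,hi in(((0,130,60),(8,255,255)),((172,130,60),(180,255,255))):
        _,r=cents(f,lo,hi,b);print('red',r,[onz(f,*q[2],130).round(1) for q in r])
k,b=cents(t,(100,110,40),(125,255,255),(370,230,490,310));print('blue',b)
pts=cv2.findNonZero(k); rc=cv2.minAreaRect(pts);print(rc)
print('corners z~10',[onz(t,*p,10).round(0)[:2] for p in cv2.boxPoints(rc)])
cv2.imwrite('pics/c1.png',cv2.resize(np.vstack([t['frame'][225:315,370:490],t['frame'][225:315,230:350]])[:,:,::-1],None,fx=3.3,fy=3.3,interpolation=cv2.INTER_CUBIC))
E
```

```text
yel top [(173, [304, 260, 15, 15], [310.8, 267.1])] [486.64922367  35.75588578  85.        ]
yel scn [(101, [330, 254, 15, 9], [336.6, 258.3])] [487.45593449  33.29825644  85.        ]
red [(23, [262, 252, 5, 6], [264.1, 254.6])] [array([517.3, 166.2, 130. ])]
red [] []
red [(83, [301, 263, 7, 15], [303.8, 270.0])] [array([515.5, 173. , 130. ])]
red [] []
blue [(752, [383, 254, 81, 45], [417.9, 276.5]), (223, [416, 244, 40, 20], [437.1, 254.4])]
((422.5369873046875, 270.74603271484375), (21.360361099243164, 81.55021667480469), 62.02052307128906)
corners z~10 [array([ 454., -178.]), array([ 570., -406.]), array([ 510., -432.]), array([ 396., -206.])]
```

View pics/c1.png

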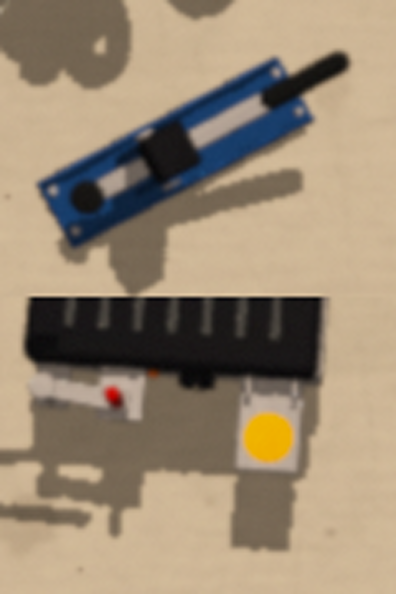

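```bash
cat >> h.py <<'E'
def tools(p,yaw=None,tilt=True):
    """print turn about tool axes (normalised) to tool-down with tool y at yaw (deg, mod 180), then shift in tool axes afterwards"""
    s=ctrl.get_state(); q=R.from_quat(s['tool_rot']); m=q.as_matrix()
    cur=np.degrees(np.arctan2(m[1,1],m[0,1]))
    if yaw is None: yaw=cur
    d=(yaw-cur+90)%180-90; y=np.radians(cur+d)
    T=np.array([[np.sin(y),np.cos(y),0],[-np.cos(y),np.sin(y),0],[0,0,-1.]])
    if not np.isclose(np.linalg.det(T),1): T[:,0]*=-1
    rv=np.degrees((q.inv()*R.from_matrix(T)).as_rotvec())/360
    dp=T.T@(np.array(p)-s['position'])/40
    print('t',round(s['time'],2),'pos',s['position'].round(1),'yaw',cur.round(1),'F',s['wrist_force'].round(1),'w',round(s['gripper_width'],1),'j',np.round(s['qpos'],2))
    print('turn total',rv.round(4),'(%.1f deg) rows>=%.1f'%(d,np.abs(rv).max()/.0295),' then shift total',dp.round(3))
E
python3 - <<'E'
from h import *
t=np.load('top0.npy',allow_pickle=True).item();s=np.load('scene0.npy',allow_pickle=True).item()
def tri(a,b):
    o1,d1=ray(t,*a);o2,d2=ray(s,*b);d1/=np.linalg.norm(d1);d2/=np.linalg.norm(d2)
    A=np.stack([d1,-d2],1);x=np.linalg.lstsq(A,o2-o1,rcond=None)[0]
    p=o1+d1*x[0];q=o2+d2*x[1];return ((p+q)/2).round(1),round(float(np.linalg.norm(p-q)),1)
print('yellow tri',tri((310.8,267.1),(336.6,258.3)))
print('peg tri',tri((264.1,254.6),(303.8,270)))
c=lambda u,v,z,ox,oy:onz(t,u/3.3+ox,v/3.3+oy,z).round(1)
print('peg top',c(113,394,141,230,135),'lid edge',c(40,361,111,230,135),c(310,377,111,230,135))
print('carry',c(168,152,128,370,225),'saddle',c(88,196,61,370,225),'grip mid',c(318,77,120,370,225))
# lid edge fit
g=cv2.cvtColor(t['frame'],cv2.COLOR_RGB2GRAY)
P=[]
for u in list(range(246,282))+list(range(300,322)):
    col=g[225:260,u].astype(float); 
    i=np.argmax(np.diff(col)); P.append((u,225+i+.5))
P=np.array(P); l=cv2.fitLine(P.astype(np.float32),cv2.DIST_HUBER,0,.01,.01).ravel()
a=onz(t,l[2]-40*l[0],l[3]-40*l[1],105);b=onz(t,l[2]+40*l[0],l[3]+40*l[1],105);d=a-b
print('edge yaw',np.degrees(np.arctan2(-d[0],d[1])),a,b)
for n,(u,v,z) in dict(ram=(363,219,40),cup=(199,284,48),salt=(148,238,193),salt2=(178,268,0)).items(): print(n,onz(t,u,v,z).round(0))
E
```

```text
yellow tri (array([486.4,  35.7,  87. ]), 0.0)
peg tri (array([518.5, 166.9, 124.6]), 0.6)
peg top [515.9 164.6 141. ] lid edge [551.  231.7 111. ] [533.9  -2.7 111. ]
carry [ 465.3 -273.   128. ] saddle [ 435.9 -214.7   61. ] grip mid [ 529.7 -408.2  120. ]
edge yaw -1.9251664345489867 [541.85151629 226.28065773 105.        ] [534.12434495  -3.60475376 105.        ]
ram [ 639. -125.   40.]
cup [446. 366.  48.]
salt [556. 472. 193.]
salt2 [501. 445.   0.]
```

```bash
python3 - <<'E'
from h import *
tools([517,165.5,190],-48)
E
```

```text
t 0.1 pos [201.1 511.1 190.6] yaw 68.5 F [0.  0.2 0.6] w 85.3 j [-1.24  0.31  0.01  1.51 -0.    1.32 -0.03]
turn total [-0.0003 -0.0002 -0.1763] (63.5 deg) rows>=6.0  then shift total [ -0.088 -11.706   0.015]
```

```bash
python3 -m inch '[[0,0,0,0,0,-0.0294,0.4],[0,0,0,0,0,-0.0294,0.4],[0,0,0,0,0,-0.0294,0.4],[0,0,0,0,0,-0.0294,0.4],[0,0,0,0,0,-0.0294,0.4],[0,0,0,0,0,-0.0293,0.4]]' | tail -5; python3 -m inch '[[0,-1,0,0,0,0,0.4],[0,-1,0,0,0,0,0.4],[0,-1,0,0,0,0,0.4],[0,-1,0,0,0,0,0.4],[0,-1,0,0,0,0,0.4],[0,-1,0,0,0,0,0.4],[0,-1,0,0,0,0,0.4],[0,-1,0,0,0,0,0.4]]' | tail -5
python3 - <<'E'
from h import *
tools([517,165.5,190],132)
E
```

```text
position: [201.2, 511.3, 190.9]
tool_rot: [-0.361, 0.933, -0.001, -0.0]
wrist_force: [0.1, 0.4, -0.7]
gripper_width: 59.4
gripper_force: 0.0
position: [415.8, 272.8, 191.2]
tool_rot: [-0.358, 0.934, -0.0, -0.0]
wrist_force: [-0.6, -0.5, -0.9]
gripper_width: 59.4
gripper_force: 0.0
t 1.85 pos [415.8 272.8 191.2] yaw 132.0 F [-0.6 -0.5 -0.9] w 59.4 j [-0.65  0.2   0.04  1.65 -0.01  1.29  1.7 ]
turn total [ 0.     -0.0001  0.    ] (-0.0 deg) rows>=0.0  then shift total [-0.085 -3.685  0.029]
```

```bash
python3 -m inch '[[0,-1,0,0,0,0,0.4],[0,-1,0,0,0,0,0.4],[-0.05,-1,0,0,0,0,0.4],[-0.04,-0.69,0.03,0,0,0,0.4],[0,0,0,0,0,0,0.4]]' | tail -5
cat >> h.py <<'E'
def wrist():
    s=ctrl.get_state(); f=ctrl.grab_frame('wrist'); T=np.eye(4); T[:3,:3]=R.from_quat(s['tool_rot']).as_matrix(); T[:3,3]=s['position']
    f['pose']=T@np.array(f['T_tool_cam']); return f
E
python3 - <<'E'
from h import *
f=wrist(); np.save('w1.npy',f,allow_pickle=True); print(f['pose'].round(2)); cv2.imwrite('pics/w1.png',f['frame'][:,:,::-1])
print({k:v for k,v in f.items() if k not in('frame','pose')})
print(proj(f,np.array([517,165.5,141])),proj(f,np.array([486.5,35.5,85])))
E
```

```text
position: [517.9, 163.6, 189.6]
tool_rot: [-0.356, 0.935, -0.001, -0.001]
wrist_force: [-0.4, -0.4, -0.4]
gripper_width: 59.8
gripper_force: 0.0
[[-6.6000e-01 -7.2000e-01 -2.0000e-01  4.6671e+02]
 [ 7.5000e-01 -6.4000e-01 -1.8000e-01  1.1747e+02]
 [-0.0000e+00 -2.7000e-01  9.6000e-01  3.7174e+02]
 [ 0.0000e+00  0.0000e+00  0.0000e+00  1.0000e+00]]
{'fx': 366.7151545262744, 'fy': 366.7151545262744, 'cx': 320.83763165622395, 'cy': 247.8687613233622, 'T_tool_cam': array([[-6.07312321e-05,  9.62939922e-01,  2.69715966e-01,
         6.92491104e+01],
       [ 9.99999954e-01, -2.20644788e-05,  3.03941951e-04,
        -5.89539754e-01],
       [ 2.98628981e-04,  2.69715971e-01, -9.62939876e-01,
        -1.82000985e+02],
       [ 0.00000000e+00,  0.00000000e+00,  0.00000000e+00,
         1.00000000e+00]])}
(np.float64(325.0346613879468), np.float64(255.72836997964149)) (np.float64(218.73397978011752), np.float64(89.03543797734466))
```

View pics/w1.png

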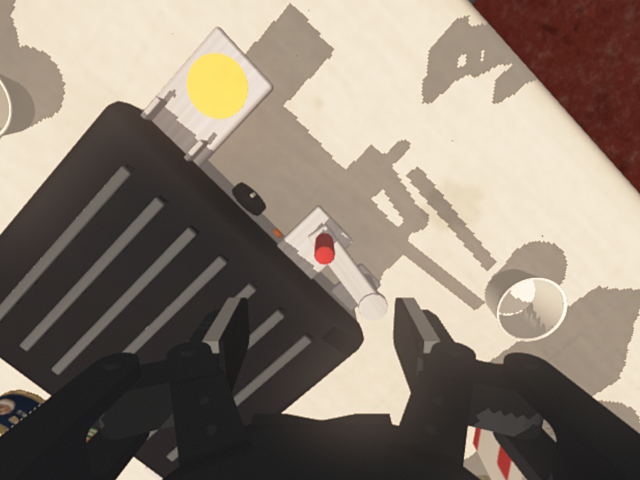

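The wrist view shows the peg top at (325,254), the pad at (217,86), the hasp post at (372,305) and the lug's front corners at (218,28) and (271,88). The peg is where it was measured.

```bash
python3 - <<'E'
from h import *
f=np.load('w1.npy',allow_pickle=True).item()
h=cv2.cvtColor(f['frame'],cv2.COLOR_RGB2HSV); m=cv2.inRange(h,(20,90,150),(35,255,255)); m[:40]=0;m[130:]=0;m[:,:180]=0;m[:,260:]=0
(u,v),(a,b),an=cv2.fitEllipse(max(cv2.findContours(m,0,2)[0],key=len)); print('pad',u,v,a,b,onz(f,u,v,85).round(1))
print('pivot',onz(f,372,305,103).round(1),'peg',onz(f,325,254,141).round(1))
A,B,C=[onz(f,*p,85) for p in((218,28),(271,88),(208,162))]
d=A-B;print('lug front yaw',np.degrees(np.arctan2(d[0],-d[1])),np.linalg.norm(d), A,B)
g=cv2.cvtColor(f['frame'],cv2.COLOR_RGB2GRAY); 
# lid edge: threshold dark, contour points facing lower right
P=[]
for r in list(range(215,300)):
    row=cv2.GaussianBlur(g,(5,5),0)[r,:].astype(float)
    c0=int(140+ (r-108)*220/217); seg=row[c0-25:c0+25]; P.append((c0-25+np.argmax(np.diff(seg))+.5,r))
P=np.array(P,np.float32); l=cv2.fitLine(P,cv2.DIST_HUBER,0,.01,.01).ravel()
a=onz(f,l[2]-50*l[0],l[3]-50*l[1],105);b=onz(f,l[2]+50*l[0],l[3]+50*l[1],105);d=a-b;d*=-np.sign(d[1])
print('lid yaw',np.degrees(np.arctan2(d[0],-d[1])),a,b)
tools([517,165,120])
E
```

```text
pad 216.83763122558594 85.42046356201172 59.15849685668945 65.9133529663086 [485.5  33.   85. ]
pivot [530.9 228.6 103. ] peg [516.1 164.7 141. ]
lug front yaw -5.7795473622160145 52.471952497235954 [455.49999941  11.15000502  85.        ] [460.78398549  63.35522784  85.        ]
lid yaw 2.9433504687046015 [540.49705773 117.96103978 105.        ] [536.57536283 194.23427871 105.        ]
t 2.52 pos [516.7 166.  189.7] yaw 131.9 F [ 0.2  1.5 -0.4] w 59.8 j [-0.45  0.3   0.14  1.54 -0.04  1.31  2.  ]
turn total [ 0.0001 -0.0002  0.    ] (0.0 deg) rows>=0.0  then shift total [ 0.01  -0.024  1.743]
```

```bash
python3 -m inch '[[0,0,0.9,0,0,0,0.4],[0,0,0.9,0,0,0,0.0],[0,0,0,0,0,0,-0.45],[0,0,0,0,0,0,-0.45],[0,0,0.1,0,0,0,-0.45],[0,0,0,0,0,0,-0.45]]' 20| tail -5
python3 - <<'E'
from h import *
for a in (0.45,0.75,1.05,1.35,1.5):
    w=a+np.radians(4.6); tools([531.5-67*np.sin(w),229.5-67*np.cos(w),114]); 
E
```

```text
position: [517.4, 167.1, 115.2]
tool_rot: [-0.358, 0.934, 0.0, 0.001]
wrist_force: [1.0, -0.0, -0.5]
gripper_width: 23.6
gripper_force: 0.0
t 3.27 pos [517.4 167.1 115.2] yaw 132.0 F [ 1.  -0.  -0.5] w 23.6 j [-0.44  0.35  0.13  1.65 -0.05  1.14  2.  ]
turn total [-0.0001  0.0002  0.    ] (0.0 deg) rows>=0.0  then shift total [0.289 0.417 0.031]
t 3.27 pos [517.4 167.1 115.2] yaw 132.0 F [ 1.  -0.  -0.5] w 23.6 j [-0.44  0.35  0.13  1.65 -0.05  1.14  2.  ]
turn total [-0.0001  0.0002  0.    ] (0.0 deg) rows>=0.0  then shift total [0.368 0.911 0.031]
t 3.27 pos [517.4 167.1 115.2] yaw 132.0 F [ 1.  -0.  -0.5] w 23.6 j [-0.44  0.35  0.13  1.65 -0.05  1.14  2.  ]
turn total [-0.0001  0.0002  0.    ] (0.0 deg) rows>=0.0  then shift total [0.296 1.407 0.031]
t 3.27 pos [517.4 167.1 115.2] yaw 132.0 F [ 1.  -0.  -0.5] w 23.6 j [-0.44  0.35  0.13  1.65 -0.05  1.14  2.  ]
turn total [-0.0001  0.0002  0.    ] (0.0 deg) rows>=0.0  then shift total [0.082 1.859 0.031]
t 3.27 pos [517.4 167.1 115.2] yaw 132.0 F [ 1.  -0.  -0.5] w 23.6 j [-0.44  0.35  0.13  1.65 -0.05  1.14  2.  ]
turn total [-0.0001  0.0002  0.    ] (0.0 deg) rows>=0.0  then shift total [-0.073  2.056  0.031]
```

```bash
python3 -m inch '[[0.22,0.2,0,0,0,0,-0.45],[0.08,0.25,0,0,0,0,-0.45],[0.06,0.25,0,0,0,0,-0.45],[0,0.25,0,0,0,0,-0.45],[-0.05,0.25,0,0,0,0,-0.45],[-0.08,0.25,0,0,0,0,-0.45],[-0.12,0.25,0,0,0,0,-0.45],[-0.12,0.2,0,0,0,0,-0.45]]' | tail -5
python3 -m inch '[[-0.06,0.2,0,0,0,0,-0.45],[0,0,0,0,0,0,-0.45]]' | tail -5
python3 - <<'E'
from h import *
t=ctrl.grab_frame('top');h=cv2.cvtColor(t['frame'],cv2.COLOR_RGB2HSV);m=cv2.inRange(h,(0,130,60),(8,255,255));m[300:]=0;m[:235]=0;m[:,:230]=0;m[:,300:]=0
print(m.sum()/255)
tools([460,226,190])
E
```

```text
position: [466.2, 224.5, 114.4]
tool_rot: [-0.359, 0.933, 0.0, 0.0]
wrist_force: [1.2, -0.0, 1.0]
gripper_width: 23.1
gripper_force: 0.0
position: [462.3, 232.0, 114.3]
tool_rot: [-0.359, 0.933, 0.0, -0.0]
wrist_force: [-0.6, 0.3, -0.8]
gripper_width: 23.5
gripper_force: 0.0
23.0
t 4.58 pos [462.7 231.1 114.4] yaw 132.0 F [-0.  -0.7 -0.5] w 23.2 j [-0.57  0.3   0.09  1.72 -0.03  1.12  1.83]
turn total [-0. -0. -0.] (0.0 deg) rows>=0.0  then shift total [ 0.136 -0.051 -1.891]
```

```bash
python3 -m inch '[[0,0,-0.4,0,0,0,0],[0,0,-1,0,0,0,0.4],[0,0,-1,0,0,0,0.4],[0,0,0,0,0,0,0.4]]' | tail -5
python3 - <<'E'
from h import *
for f,z in((ctrl.grab_frame('top'),135),(wrist(),125)):
    h=cv2.cvtColor(f['frame'],cv2.COLOR_RGB2HSV);m=cv2.inRange(h,(0,150,70),(6,255,255))
    c,l,st,ce=cv2.connectedComponentsWithStats(m)
    for i in range(1,c):
        p=onz(f,*ce[i],z)
        if st[i,4]>8 and np.hypot(p[0]-531,p[1]-229)<110: 
            w=np.arctan2(531.2-p[0],229-p[1]); print(st[i,4],ce[i].round(0),p.round(0),'r',np.hypot(p[0]-531,p[1]-229),'a',w-.08)
tools([465,-273.5,200],26.5)
E
```

```text
position: [466.0, 231.9, 215.6]
tool_rot: [-0.358, 0.934, 0.001, 0.005]
wrist_force: [-1.2, -0.0, 0.2]
gripper_width: 59.6
gripper_force: 0.0
21 [264. 255.] [517. 166. 135.] r 64.40092876945138 a 0.14802465106224638
301 [206. 235.] [521. 164. 125.] r 66.04181833755338 a 0.07750687666145016
t 5.17 pos [463.3 230.7 211.4] yaw 131.9 F [-0.3 -0.9 -0.3] w 59.4 j [-0.57  0.23  0.1   1.57 -0.02  1.34  1.83]
turn total [-3.000e-04  2.000e-04 -2.071e-01] (74.6 deg) rows>=7.0  then shift total [11.301  5.586  0.286]
```

The peg is still at its start, so the loose fingers slipped past it. I'll go back and grip it lightly this time.

```bash
python3 - <<'E'
from h import *
tools([517,165.5,190],132)
E
```

```text
t 5.17 pos [463.3 230.7 211.4] yaw 131.9 F [-0.3 -0.9 -0.3] w 59.4 j [-0.57  0.23  0.1   1.57 -0.02  1.34  1.83]
turn total [-0.0001  0.0003 -0.0002] (0.1 deg) rows>=0.0  then shift total [ 0.093 -2.111  0.536]
```

```bash
python3 -m inch '[[0.05,-1,0.25,0,0,0,0.4],[0.04,-1,0.25,0,0,0,0.4],[0,-0.1,0,0,0,0,0.4],[0,0,0.9,0,0,0,0.4],[0,0,0.9,0,0,0,0.0],[0,0,0.1,0,0,0,-0.6]]' 20| tail -5
python3 -m inch '[[0,0,0,0,0,0,-0.9],[0,0,0,0,0,0,-0.9],[0,0,0,0,0,0,-0.9]]' 20| tail -5
python3 - <<'E'
from h import *
for a in (0.15,0.45,0.75,1.05,1.35):
    w=a+np.radians(4.6); tools([531.2-67*np.sin(w),229.3-67*np.cos(w),114]); 
E
```

```text
position: [512.6, 166.0, 111.1]
tool_rot: [-0.359, 0.933, 0.0, -0.004]
wrist_force: [-0.9, -0.2, 0.4]
gripper_width: 25.7
gripper_force: 0.0
position: [517.3, 166.6, 115.8]
tool_rot: [-0.358, 0.934, 0.0, 0.001]
wrist_force: [0.0, -0.4, -0.6]
gripper_width: 4.3
gripper_force: 0.0
t 6.3 pos [517.3 166.6 115.8] yaw 132.0 F [ 0.  -0.4 -0.6] w 4.3 j [-0.45  0.35  0.14  1.66 -0.05  1.14  2.01]
turn total [-0.0001  0.0004  0.    ] (0.0 deg) rows>=0.0  then shift total [ 0.068 -0.025  0.045]
t 6.3 pos [517.3 166.6 115.8] yaw 132.0 F [ 0.  -0.4 -0.6] w 4.3 j [-0.45  0.35  0.14  1.66 -0.05  1.14  2.01]
turn total [-0.0001  0.0004  0.    ] (0.0 deg) rows>=0.0  then shift total [0.289 0.424 0.045]
t 6.3 pos [517.3 166.6 115.8] yaw 132.0 F [ 0.  -0.4 -0.6] w 4.3 j [-0.45  0.35  0.14  1.66 -0.05  1.14  2.01]
turn total [-0.0001  0.0004  0.    ] (0.0 deg) rows>=0.0  then shift total [0.368 0.919 0.045]
t 6.3 pos [517.3 166.6 115.8] yaw 132.0 F [ 0.  -0.4 -0.6] w 4.3 j [-0.45  0.35  0.14  1.66 -0.05  1.14  2.01]
turn total [-0.0001  0.0004  0.    ] (0.0 deg) rows>=0.0  then shift total [0.297 1.414 0.045]
t 6.3 pos [517.3 166.6 115.8] yaw 132.0 F [ 0.  -0.4 -0.6] w 4.3 j [-0.45  0.35  0.14  1.66 -0.05  1.14  2.01]
turn total [-0.0001  0.0004  0.    ] (0.0 deg) rows>=0.0  then shift total [0.082 1.866 0.045]
```

```bash
python3 - <<'E'
from h import *
f=wrist(); cv2.imwrite('pics/w2.png',f['frame'][:,:,::-1])
print(proj(f,np.array([517,165.5,141])),proj(f,np.array(ctrl.get_state()['position'])))
E
```

```text
(np.float64(320.71550140433703), np.float64(298.78138704555147)) (np.float64(322.1777770514382), np.float64(280.5688821718584))
```

View pics/w2.png

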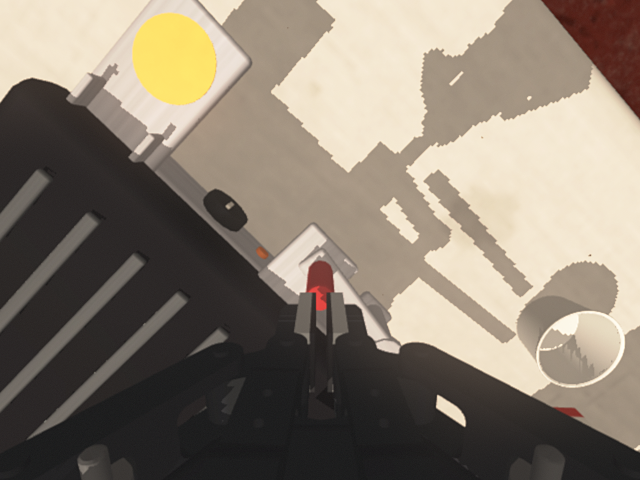

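Between the shut fingers in this view, around (321,305), the red peg is visible. The finger tips sit about 30 px below the TCP's projected position, so they may be higher than I assumed. The first scene picture can check that.

```bash
python3 - <<'E'
from h import *
s=np.load('scene0.npy',allow_pickle=True).item()
p=np.array([201.1,511.1,190.6]); y=np.array([.366,.931,0])
for dz in (0,13,30,45): print(dz,[np.round(proj(s,p+[0,0,dz]+y*k)) for k in(-42,0,42)])
f=ctrl.grab_frame('scene'); q=ctrl.get_state()['position']
for dz in (0,40): print(dz,np.round(proj(f,q+[0,0,dz])))
print(np.round(proj(f,np.array([517,165.5,141]))),np.round(proj(f,np.array([517,165.5,101]))))
c=np.hstack([cv2.resize(g[a:a+100,b:b+100],(400,400),interpolation=cv2.INTER_CUBIC) for g,a,b in((s['frame'],300,320),(f['frame'],200,255))])
cv2.imwrite('pics/c2.png',c[:,:,::-1])
E
```

```text
0 [array([383., 382.]), array([368., 393.]), array([351., 406.])]
13 [array([384., 377.]), array([368., 389.]), array([352., 401.])]
30 [array([385., 371.]), array([369., 382.]), array([352., 395.])]
45 [array([385., 365.]), array([369., 377.]), array([352., 389.])]
0 [305. 273.]
40 [305. 261.]
[305. 265.] [305. 277.]
```

View pics/c2.png

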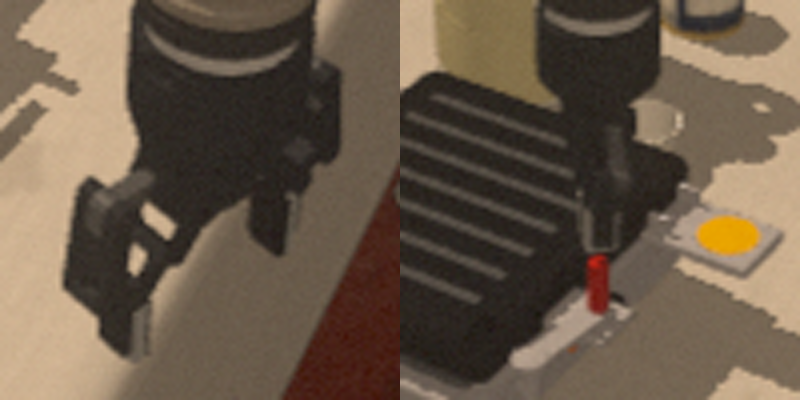

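The crop is clear: the shut finger tips, at frame pixel (305,262), are hovering above the peg. The real tips are about 40 mm higher than the reported TCP, so I'll take 38–40 mm off the heights and keep an eye on the force.

```bash
python3 -m inch '[[0,0,0,0,0,0,0.4],[0,0,0,0,0,0,0.4],[0,0,0,0,0,0,0.4],[0,0,0.4,0,0,0,0.4],[0,0,0.4,0,0,0,0.4],[0,0,0,0,0,0,0.4]]' 20| tail -4
python3 -m inch '[[0,0,0,0,0,0,-0.4],[0,0,0,0,0,0,-0.9],[0,0,0,0,0,0,-0.9],[0,0,0,0,0,0,-0.9]]' 20| tail -5
```

```text
tool_rot: [-0.358, 0.934, 0.0, -0.003]
wrist_force: [-0.6, -0.6, 0.1]
gripper_width: 60.2
gripper_force: 0.0
position: [516.8, 166.1, 83.0]
tool_rot: [-0.358, 0.934, -0.0, 0.001]
wrist_force: [1.0, -0.3, 2.0]
gripper_width: 13.1
gripper_force: 20.6
```

```bash
python3 -m inch '[[0.13,0.21,0,0,0,0,-0.9],[0.09,0.24,0,0,0,0,-0.9],[0.06,0.245,0,0,0,0,-0.9],[0.02,0.25,0,0,0,0,-0.9],[-0.02,0.25,0,0,0,0,-0.9],[-0.05,0.245,0,0,0,0,-0.9]]' | tail -5
python3 -m inch '[[-0.09,0.235,0,0,0,0,-0.9],[-0.125,0.215,0,0,0,0,-0.9],[-0.05,0.07,0,0,0,0,-0.9],[0,0,0,0,0,0,-0.9]]' | tail -5
```

```text
position: [469.5, 202.2, 82.7]
tool_rot: [-0.358, 0.934, -0.0, -0.001]
wrist_force: [-0.2, -4.4, 4.6]
gripper_width: 13.1
gripper_force: 21.0
position: [464.6, 227.2, 82.6]
tool_rot: [-0.359, 0.933, 0.001, 0.0]
wrist_force: [-1.0, 0.2, 5.0]
gripper_width: 13.2
gripper_force: 21.1
```

```bash
python3 -m inch '[[0,0,0,0,0,0,0.0],[0,0,0,0,0,0,0.4],[0,0,-0.5,0,0,0,0.4],[0,0,-1,0,0,0,0.6],[0,0,-1,0,0,0,0.6],[0,0,-0.5,0,0,0,0.6],[0,0,0,0,0,0,0.6]]' | tail -5
python3 - <<'E'
from h import *
for f,z in((ctrl.grab_frame('top'),135),(wrist(),125)):
    h=cv2.cvtColor(f['frame'],cv2.COLOR_RGB2HSV);m=cv2.inRange(h,(0,150,70),(6,255,255))
    c,l,st,ce=cv2.connectedComponentsWithStats(m)
    for i in range(1,c):
        p=onz(f,*ce[i],z)
        if st[i,4]>8 and np.hypot(p[0]-531,p[1]-229)<110: 
            w=np.arctan2(531.2-p[0],229-p[1]); print(st[i,4],ce[i].round(0),p.round(0),'r',np.hypot(p[0]-531,p[1]-229),'a',w-.08)
tools([465.5,-273.5,170],26.5+180)
tools([465.5,-273.5,170],26.5-360)
E
```

```text
position: [465.9, 226.1, 203.7]
tool_rot: [-0.358, 0.934, 0.0, 0.002]
wrist_force: [-0.4, 0.8, -1.2]
gripper_width: 68.2
gripper_force: 0.0
11 [243. 273.] [464. 225. 135.] r 66.81671854964024 a 1.4302884206259248
238 [323. 249.] [468. 229. 125.] r 63.290133893110294 a 1.4893172200301992
t 9.88 pos [464.1 225.2 201.1] yaw 132.0 F [ 0.  -0.3 -0.7] w 68.3 j [-0.57  0.24  0.11  1.59 -0.03  1.32  1.84]
turn total [ 3.00e-04 -2.00e-04 -2.07e-01] (74.5 deg) rows>=7.0  then shift total [11.172  5.532  0.778]
t 9.88 pos [464.1 225.2 201.1] yaw 132.0 F [ 0.  -0.3 -0.7] w 68.3 j [-0.57  0.24  0.11  1.59 -0.03  1.32  1.84]
turn total [ 3.00e-04 -2.00e-04 -2.07e-01] (74.5 deg) rows>=7.0  then shift total [11.172  5.532  0.778]
```

Hasp is at about 1.45 rad (83°), so the top is free. On to the jack.

```bash
python3 -m inch '[[0,0,0,0,0,0.0293,1],[0,0,0,0,0,0.0293,1],[0,0,0,0,0,0.0293,1],[0,0,0,0,0,0.0293,1],[0,0,0,0,0,0.0293,1],[0,0,0,0,0,0.0293,1],[0,0,0,0,0,0.0293,1],[0,0,0,0,0,0.0293,1]]' | tail -4
python3 -m inch '[[0,0,0,0,0,0.0293,1],[0,0,0,0,0,0.0293,1],[-0.93,-0.46,0,0,0,0,1],[-0.93,-0.46,0,0,0,0,1],[-0.93,-0.46,0,0,0,0,1],[-0.93,-0.46,0,0,0,0,1],[-0.93,-0.46,0,0,0,0,1],[-0.93,-0.46,0,0,0,0,1]]' | tail -4
python3 -m inch '[[-0.93,-0.46,0,0,0,0,1],[-0.93,-0.46,0,0,0,0,1],[-0.93,-0.46,0,0,0,0,1],[-0.93,-0.46,0,0,0,0,1],[-0.93,-0.46,0,0,0,0,1],[-0.93,-0.46,0,0,0,0,1],[0,0,0,0,0,0,1]]' | tail -4
python3 - <<'E'
from h import *
tools([465.5,-273.5,170],26.5)
f=wrist(); np.save('w3.npy',f,allow_pickle=True); cv2.imwrite('pics/w3.png',f['frame'][:,:,::-1])
E
```

```text
tool_rot: [0.364, 0.931, -0.002, -0.001]
wrist_force: [-0.7, 0.1, 0.3]
gripper_width: 85.5
gripper_force: 0.0
tool_rot: [0.526, 0.85, -0.001, -0.001]
wrist_force: [1.0, 0.5, 0.5]
gripper_width: 85.2
gripper_force: 0.0
tool_rot: [0.53, 0.848, -0.002, -0.001]
wrist_force: [0.0, 1.0, 0.3]
gripper_width: 85.4
gripper_force: 0.0
t 12.75 pos [ 463.7 -276.7  200.6] yaw 26.1 F [0.  1.  0.3] w 85.4 j [-0.02  0.33  0.7   1.54 -0.21  1.35  1.15]
turn total [-0.0007 -0.     -0.0012] (0.4 deg) rows>=0.0  then shift total [0.052 0.075 0.764]
```

View pics/w3.png

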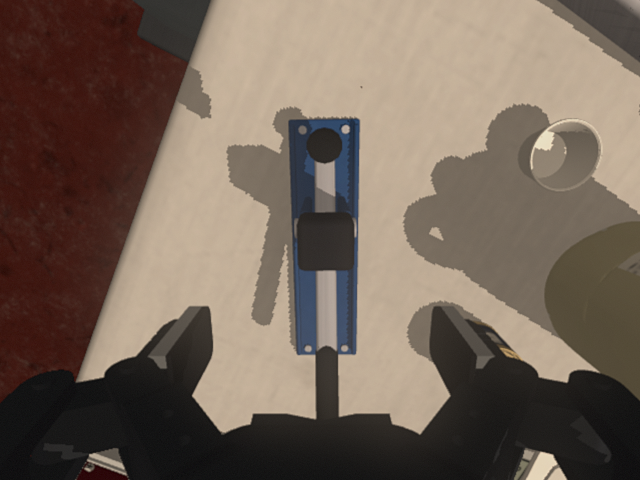

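The wrist view shows the carry block at about (326,241), the saddle at (324,146), and the base corners at (290,118), (358,120), (297,353) and (356,353). The handle at (327,385) points to the bottom of the picture.

```bash
python3 - <<'E'
from h import *
f=np.load('w3.npy',allow_pickle=True).item()
for z in (0,8): 
    c=np.array([onz(f,*p,z) for p in((290,118),(358,120),(297,353),(356,353))]); a=(c[0]+c[1]-c[2]-c[3])/2; L=np.hypot(*a[:2]); a/=L
    print(z,'L',L,'W',np.linalg.norm(c[0]-c[1]),'yaw',np.degrees(np.arctan2(a[1],a[0])),'origin',(c.mean(0)+35*a).round(1))
print('saddle',onz(f,324,146,60).round(1),'block',[onz(f,u,v,128).round(1) for u,v in((300,218),(354,218),(298,270),(354,270))])
print('grip',onz(f,327,385,115).round(1))
tools([465.5,-273.5,54],26.5)
E
```

```text
0 L 260.9220767530563 W 67.09000479103824 yaw 116.82811593718831 origin [ 467.6 -278.7    0. ]
8 L 255.46616645249838 W 65.6871451604584 yaw 116.82811593718831 origin [ 466.5 -276.7    8. ]
saddle [ 435.6 -216.3   60. ] block [array([ 441.7, -267.5,  128. ]), array([ 475.9, -250.7,  128. ]), array([ 456.9, -303.2,  128. ]), array([ 493.7, -285.1,  128. ])]
grip [ 523.8 -390.2  115. ]
t 12.8 pos [ 464.8 -273.8  200.6] yaw 26.3 F [-0.5  0.4 -0.4] w 85.5 j [-0.02  0.33  0.69  1.54 -0.21  1.35  1.15]
turn total [-0.0005 -0.0003 -0.0006] (0.2 deg) rows>=0.0  then shift total [-1.000e-03  1.800e-02  3.664e+00]
```

```bash
python3 -m inch '[[-0.085,0.02,0.9,0,0,-0.0014,1],[0,0,0.9,0,0,0,1],[0,0,0.9,0,0,0,1],[0,0,0.6,0,0,0,1],[0,0,0.36,0,0,0,1],[0,0,0,0,0,0,1]]' | tail -5
python3 - <<'E'
from h import *
tools([467,-276.5,54],26.8)
E
python3 -m inch '[[0,0,0,0,0,0,0],[0,0,0,0,0,0,-0.3],[0,0,0,0,0,0,-0.6],[0,0,0,0,0,0,-0.6]]' 60 | tail -5
```

```text
position: [468.2, -273.6, 54.8]
tool_rot: [0.522, 0.853, 0.0, -0.002]
wrist_force: [1.1, -0.4, -0.7]
gripper_width: 85.4
gripper_force: 0.0
t 13.55 pos [ 468.2 -273.6   54.8] yaw 27.1 F [ 1.1 -0.4 -0.7] w 85.4 j [ 0.03  0.47  0.64  1.74 -0.32  1.04  1.25]
turn total [-0.0002 -0.0004  0.0008] (-0.3 deg) rows>=0.0  then shift total [-0.051 -0.06   0.02 ]
position: [468.6, -276.3, 57.2]
tool_rot: [0.523, 0.853, -0.0, 0.0]
wrist_force: [-2.9, -1.1, 5.8]
gripper_width: 41.2
gripper_force: 61.9
```

```bash
python3 -m inch '[[0,0,-0.3,0,0,0,-0.6],[0,0,-0.6,0,0,0,-0.6],[0,0,-0.6,0,0,0.022,-0.6],[0,0,0,0,0,0.022,-0.6],[0,0,0,0,0,0.022,-0.6],[0,0,0,0,0,0.021,-0.6],[0,0,0,0,0,0,-0.6],[0,0,0,0,0,0,-0.6]]' 60 | tail -5
python3 - <<'E'
from h import *
f=wrist(); np.save('w4.npy',f,allow_pickle=True); cv2.imwrite('pics/w4.png',f['frame'][:,:,::-1])
tools([476,-180,60],-4.6)
E
```

```text
position: [468.6, -274.4, 115.4]
tool_rot: [0.732, 0.681, 0.0, -0.001]
wrist_force: [0.5, -0.6, -7.5]
gripper_width: 41.0
gripper_force: 62.4
t 15.1 pos [ 468.7 -274.7  115.6] yaw -4.2 F [-0.2  0.4 -6.9] w 41.2 j [-0.08  0.43  0.79  1.67 -0.33  1.18  0.72]
turn total [-0.0001 -0.0001  0.0011] (-0.4 deg) rows>=0.0  then shift total [ 2.374 -0.008  1.39 ]
```

View pics/w4.png

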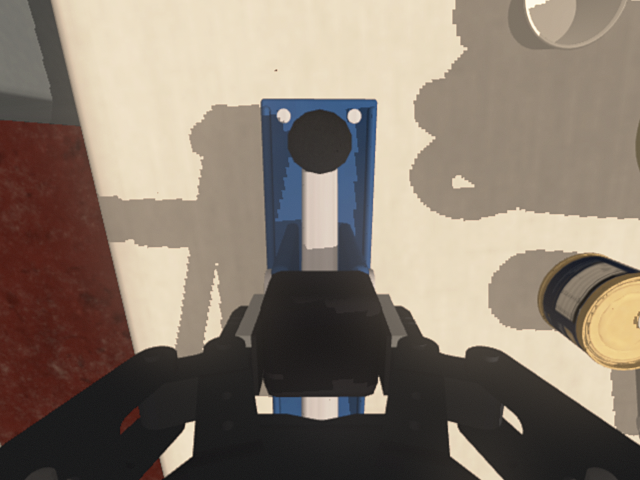

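The jack is held level and lifted, with the saddle disc centred at (320,141) and about 64 px across. The base's saddle end is on row 99, from column 261 to 377.

```bash
python3 - <<'E'
from h import *
f=np.load('w4.npy',allow_pickle=True).item()
s=ctrl.get_state(); Rm=R.from_quat(s['tool_rot']).as_matrix(); P=s['position']
lift=P[2]-57.2
tl=lambda p:(Rm.T@(p-P)).round(1)
for dz in(0,-3): print('saddle',tl(onz(f,320,141,61+lift+dz)),onz(f,320,141,61+lift+dz).round(1))
a,b=onz(f,261,99,lift+8),onz(f,377,99,lift+8); print('base end',tl(a),tl(b),np.linalg.norm(a-b))
a,b=onz(f,284,116,lift+6),onz(f,355,116,lift+6); print('holes',tl(a),tl(b))
E
```

```text
saddle [69.5 -0.6 -3.7] [ 473.1 -205.3  119.4]
saddle [69.5 -0.7 -0.7] [ 473.1 -205.3  116.4]
base end [ 93.6 -35.5  49.3] [93.6 32.6 49.3] 68.13857282589392
holes [ 84.3 -22.4  51.3] [84.3 20.1 51.3]
```

```bash
python3 -m inch '[[0.5,-0.02,0,0,0,0.0011,-0.6],[0.8,-0.04,0,0,0,0,-0.6],[0.9,-0.04,0,0,0,0,-0.6],[0.9,-0.04,0,0,0,0,-0.6],[0.69,-0.02,0,0,0,0,-0.6],[0,0,0,0,0,0,-0.6],[0,0,0,0,0,0,-0.6]]' | tail -5
python3 - <<'E'
from h import *
f=wrist(); np.save('w5.npy',f,allow_pickle=True)
h=cv2.cvtColor(f['frame'],cv2.COLOR_RGB2HSV); m=cv2.inRange(h,(20,90,150),(35,255,255))
for c in cv2.findContours(m,0,2)[0]:
    if len(c)>30:
        (u,v),(a,b),an=cv2.fitEllipse(c); x,y,w,hh=cv2.boundingRect(c); print('pad',round(u),round(v),round(a),round(b),(x,y,w,hh),onz(f,u,v,85).round(1))
tools([481.8,-33.5,62],-4.6)
E
```

```text
position: [474.7, -124.4, 116.2]
tool_rot: [0.735, 0.678, -0.0, 0.001]
wrist_force: [0.1, 0.1, -8.7]
gripper_width: 40.9
gripper_force: 62.5
t 16.02 pos [ 474.6 -125.   116.3] yaw -4.8 F [ 0.4 -0.5 -6.9] w 40.9 j [-0.41  0.31  0.78  1.81 -0.24  1.12  0.37]
turn total [ 0.0001  0.0001 -0.0004] (0.2 deg) rows>=0.0  then shift total [ 2.294 -0.005  1.357]
```

```bash
python3 -m inch '[[0,0,0.6,0,0,-0.0004,-0.6],[0,0,0.5,0,0,0,-0.6],[0,0,0.28,0,0,0,-0.6],[0,0,0,0,0,0,-0.6],[0,0,0,0,0,0,-0.6]]' | tail -5
python3 - <<'E'
from h import *
tools([481.8,-33.5,62],-4.6)
E
```

```text
position: [475.6, -124.4, 61.6]
tool_rot: [0.735, 0.678, 0.0, 0.001]
wrist_force: [0.2, -0.0, -7.3]
gripper_width: 41.5
gripper_force: 62.6
t 16.65 pos [ 475.6 -124.4   61.6] yaw -4.6 F [ 0.2 -0.  -7.3] w 41.5 j [-0.37  0.38  0.75  1.88 -0.3   1.    0.43]
turn total [0.0003 0.0001 0.0001] (-0.0 deg) rows>=0.0  then shift total [ 2.277 -0.028 -0.01 ]
```

```bash
python3 -m inch '[[0.3,0,0,0,0,0,-0.6],[0.4,-0.01,0,0,0,0,-0.6],[0.4,-0.01,0,0,0,0,-0.6],[0.4,0,0,0,0,0,-0.6],[0.4,0,0,0,0,0,-0.6],[0.38,0,0,0,0,0,-0.6],[0,0,0,0,0,0,-0.6],[0,0,0,0,0,0,-0.6]]' | tail -5
python3 - <<'E'
from h import *
tools([481.8,-33.5,57],-4.6)
f=wrist(); np.save('w6.npy',f,allow_pickle=True); cv2.imwrite('pics/w6.png',f['frame'][:,:,::-1])
h=cv2.cvtColor(f['frame'],cv2.COLOR_RGB2HSV); m=cv2.inRange(h,(20,90,150),(35,255,255))
s=ctrl.get_state(); Rm=R.from_quat(s['tool_rot']).as_matrix()
for c in cv2.findContours(m,0,2)[0]:
    if len(c)>30:
        (u,v),(a,b),an=cv2.fitEllipse(c); x,y,w,hh=cv2.boundingRect(c); p=onz(f,u,v,85); print('pad',round(u),round(v),round(a),round(b),(x,y,w,hh),p.round(1),'tool',(Rm.T@(p-s['position'])).round(1))
E
```

```text
position: [481.2, -33.7, 60.9]
tool_rot: [0.735, 0.678, -0.0, 0.001]
wrist_force: [-0.5, 0.7, -8.2]
gripper_width: 41.0
gripper_force: 62.6
t 17.65 pos [481.2 -33.7  60.9] yaw -4.6 F [-0.5  0.7 -8.2] w 41.0 j [-0.55  0.35  0.73  1.9  -0.28  0.99  0.22]
turn total [0.     0.0002 0.    ] (-0.0 deg) rows>=0.0  then shift total [0.006 0.016 0.097]
pad 320 143 106 110 (267, 88, 106, 111) [486.   34.5  85. ] tool [ 68.7  -0.6 -24.2]
```

View pics/w6.png

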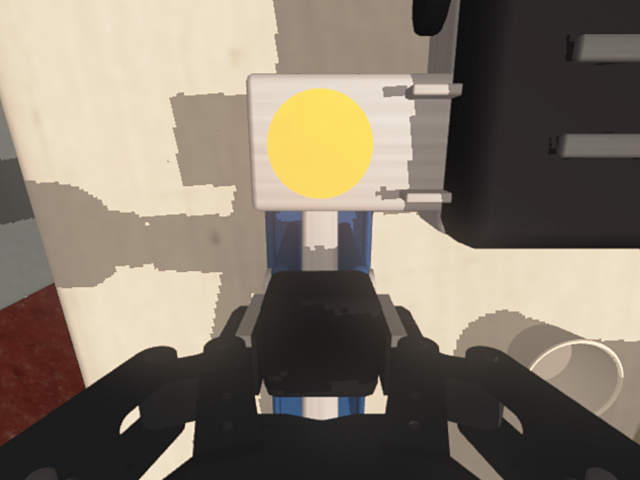

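The pad is centred at (320,143), the same pixel the saddle had while carried, and it is square to the grill. The two are aligned to about 1 mm. Now I'll lower the jack onto the table.

```bash
python3 -m inch '[[0,0,0.08,0,0,0,-0.6],[0,0,0,0,0,0,-0.6],[0,0,0,0,0,0,-0.6]]' | grep -E 'pos|wrist'
python3 -m inch '[[0,0,0.03,0,0,0,-0.6],[0,0,0,0,0,0,-0.6],[0,0,0,0,0,0,-0.6]]' | grep -E 'pos|wrist'
```

```text
position: [481.5, -33.6, 57.8]
wrist_force: [0.2, -1.9, -6.5]
position: [481.5, -33.1, 57.1]
wrist_force: [-3.1, 0.1, 4.1]
```

The jack is on the table, with a support force of +4 N. I'll release it, rise, and check the handle and saddle from above.

```bash
python3 -m inch '[[0,0,0,0,0,0,0.1],[0,0,0,0,0,0,0.4],[0,0,0,0,0,0,0.4],[0,0,-0.5,0,0,0,0.4],[0,0,-1,0,0,0,0.4],[0,0,-1,0,0,0,0.4],[0,0,-0.5,0,0,0,0.4],[0,0,0,0,0,0,-0.75]]' | tail -5
python3 -m inch '[[-0.9,0,0,0,0,0,-0.75],[-0.9,0,0,0,0,0,-0.75],[-0.9,0,0,0,0,0,-0.75],[-0.82,0,0,0,0,0,-0.75],[0,0,0,0,0,0,-0.75],[0,0,0,0,0,0,-0.75]]' | tail -5
python3 - <<'E'
from h import *
tools([470.1,-174.7,100],-4.6)
t=ctrl.grab_frame('top'); f=wrist(); np.save('w7.npy',f,allow_pickle=True)
c=np.vstack([f['frame'][:, :],]); cv2.imwrite('pics/w7.png',c[:,:,::-1]); cv2.imwrite('pics/t7.png',cv2.resize(t['frame'][230:330,270:430],None,fx=5,fy=5,interpolation=cv2.INTER_CUBIC)[:,:,::-1])
np.save('t7.npy',t,allow_pickle=True)
E
```

```text
position: [482.7, -32.7, 177.9]
tool_rot: [0.735, 0.679, 0.002, 0.001]
wrist_force: [0.6, -0.7, -0.6]
gripper_width: 42.9
gripper_force: 0.0
position: [469.5, -171.9, 175.2]
tool_rot: [0.734, 0.679, -0.0, -0.001]
wrist_force: [-0.7, 0.3, 0.2]
gripper_width: 10.8
gripper_force: 0.0
t 20.2 pos [ 469.5 -171.9  175.2] yaw -4.5 F [-0.7  0.3  0.2] w 10.8 j [-0.36  0.28  0.85  1.69 -0.22  1.27  0.46]
turn total [-0.0003 -0.0002  0.0002] (-0.1 deg) rows>=0.0  then shift total [-0.068  0.019  1.88 ]
```

View pics/w7.png

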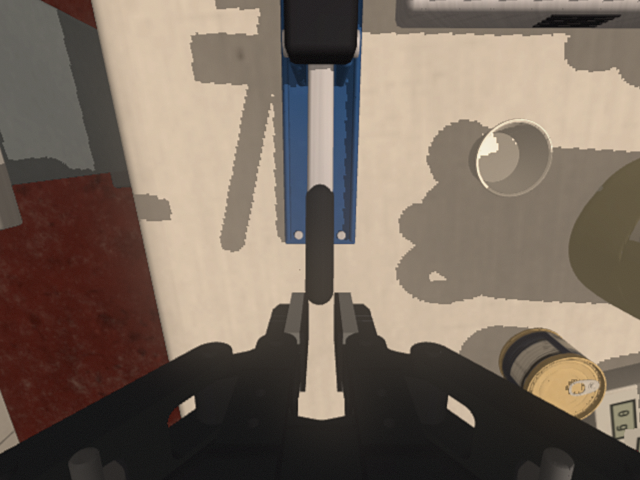

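The wrist view shows the handle grip on the tool's centre line, from (320,185) to (320,304). The base's end corners are at (285,243) and (355,243), so the jack is undisturbed and straight.

```bash
python3 - <<'E'
from h import *
f=np.load('w7.npy',allow_pickle=True).item()
jx=np.array([.080,.9968,0])
a=(onz(f,285,243,8)+onz(f,355,243,8))/2; print('base end',a.round(1),'-> origin',(a+165*jx).round(1))
A,B=onz(f,320,185,100),onz(f,320,304,135); print('grip',A.round(1),B.round(1),((A+B)/2).round(1),np.linalg.norm((A-B)[:2]))
t=np.load('t7.npy',allow_pickle=True).item()
o=np.array([481.3,-35.1,0])
tools([470.1,-174.7,100],-4.6)
E
```

```text
base end [ 466.5 -197.     8. ] -> origin [479.7 -32.5   8. ]
grip [ 472.1 -130.8  100. ] [ 466.5 -204.6  135. ] [ 469.3 -167.7  117.5] 74.00192875747102
t 20.3 pos [ 470.  -171.3  175.6] yaw -4.4 F [ 0.7 -0.5 -0.4] w 10.6 j [-0.36  0.28  0.85  1.69 -0.22  1.27  0.46]
turn total [-0.0002 -0.0002  0.0005] (-0.2 deg) rows>=0.0  then shift total [-0.084  0.009  1.89 ]
```

```bash
python3 -m inch '[[-0.07,0,0.8,0,0,0,-0.75],[0,0,0.8,0,0,0,-0.75],[0,0,0.5,0,0,0,-0.75],[0,0,0.15,0,0,0,-0.75],[0,0,0,0,0,0,-0.75],[0,0,0,0,0,0,-0.75]]' 80 | grep -E 'pos|wrist'
python3 -m inch '[[0,0,0.1,0,0,0,-0.75],[0,0,0,0,0,0,-0.75]]' | grep -E 'pos|wrist'
python3 -m inch '[[0,0,0.1,0,0,0,-0.75],[0,0,0,0,0,0,-0.75]]' | grep -E 'pos|wrist'
python3 -m inch '[[-0.02,0,0.1,0,0,0,-0.75],[0,0,0,0,0,0,-0.75]]' | grep -E 'pos|wrist'
python3 -m inch '[[-0.02,0,0.1,0,0,0,-0.75],[0,0,0,0,0,0,-0.75]]' | grep -E 'pos|wrist|width'
```

```text
position: [470.7, -176.0, 87.4]
wrist_force: [-0.6, 0.2, -0.1]
position: [470.0, -175.9, 82.6]
wrist_force: [1.1, 0.1, 0.4]
position: [469.7, -176.1, 78.3]
wrist_force: [-0.4, -1.2, 1.5]
position: [469.4, -176.8, 74.1]
wrist_force: [-0.2, -0.6, 2.3]
position: [469.3, -177.5, 70.1]
wrist_force: [0.6, -1.8, 2.1]
gripper_width: 10.3
```

Contact came at z≈79 as predicted, with about 2 N. I'll follow the arc downward.

```bash
python3 -m inch '[[-0.05,0,0.15,0,0,0,-0.75],[-0.04,0,0.15,0,0,0,-0.75],[0,0,0,0,0,0,-0.75]]' | grep -E 'pos|wrist'
python3 -m inch '[[-0.03,0,0.15,0,0,0,-0.75],[-0.02,0,0.15,0,0,0,-0.75],[0,0,0,0,0,0,-0.75]]' | grep -E 'pos|wrist'
python3 -m inch '[[-0.01,0,0.15,0,0,0,-0.75],[0,0,0.15,0,0,0,-0.75],[0,0,0,0,0,0,-0.75]]' | grep -E 'pos|wrist'
python3 -m inch '[[0,0,0.15,0,0,0,-0.75],[0,0,0.15,0,0,0,-0.75],[0,0,0,0,0,0,-0.75]]' | grep -E 'pos|wrist|width'
```

```text
position: [469.0, -180.7, 57.7]
wrist_force: [-1.4, -0.6, 2.4]
position: [468.8, -182.6, 46.5]
wrist_force: [-3.1, 0.5, 7.0]
position: [468.6, -183.7, 34.7]
wrist_force: [-4.1, -0.2, 7.7]
position: [468.6, -183.9, 22.8]
wrist_force: [-4.4, 0.1, 7.6]
gripper_width: 10.4
```

```bash
python3 -m inch '[[0,-0.02,0.15,0,0,0,-0.75],[0,0,0.15,0,0,0,-0.75],[0,0,0,0,0,0,-0.75]]' | grep -E 'pos|wrist'
python3 -m inch '[[0,0,0.07,0,0,0,-0.75],[0,0,0,0,0,0,-0.75]]' | grep -E 'pos|wrist'
python3 -m inch '[[0,0,0.05,0,0,0,-0.75],[0,0,0,0,0,0,-0.75]]' | grep -E 'pos|wrist'
python3 -m inch '[[0,0,0.03,0,0,0,-0.75],[0,0,0,0,0,0,-0.75],[0,0,0,0,0,0,-0.75]]' | grep -E 'pos|wrist|width'
```

```text
position: [468.5, -183.2, 11.0]
wrist_force: [-4.0, 0.7, 8.5]
position: [468.5, -183.0, 8.4]
wrist_force: [-3.5, 2.0, 8.9]
position: [468.5, -182.7, 6.4]
wrist_force: [-3.1, 1.2, 9.7]
position: [468.5, -182.5, 5.2]
wrist_force: [-3.2, 1.6, 10.5]
gripper_width: 10.7
```

```bash
for i in 1; do :; done; python3 -m inch '[[0,0,0.04,0,0,0,-0.75],[0,0,0,0,0,0,-0.75],[0,0,0,0,0,0,-0.75]]' | grep -E 'pos|wrist'
python3 -m inch '[[0,0,0.03,0,0,0,-0.75],[0,0,0,0,0,0,-0.75],[0,0,0,0,0,0,-0.75]]' | grep -E 'pos|wrist'
```

```text
position: [468.6, -182.5, 4.3]
wrist_force: [-5.1, 1.9, 15.4]
position: [468.7, -182.4, 3.8]
wrist_force: [-5.8, 3.1, 20.4]
```

```bash
python3 - <<'E'
from h import *
def yel(f,b):
    h=cv2.cvtColor(f['frame'],cv2.COLOR_RGB2HSV);m=cv2.inRange(h,(20,120,150),(35,255,255));k=np.zeros_like(m);k[b[1]:b[3],b[0]:b[2]]=m[b[1]:b[3],b[0]:b[2]]
    M=cv2.moments(k,True); return M['m00'],M['m10']/M['m00'],M['m01']/M['m00']
t,s=ctrl.grab_frame('top'),ctrl.grab_frame('scene'); a=yel(t,(290,245,340,290));b=yel(s,(315,235,365,280)); print(a,b)
o1,d1=ray(t,*a[1:]);o2,d2=ray(s,*b[1:]);x=np.linalg.lstsq(np.stack([d1,-d2],1),o2-o1,rcond=None)[0];print('pad',(o1+d1*x[0]).round(1),(o2+d2*x[1]).round(1))
h=cv2.cvtColor(t['frame'],cv2.COLOR_RGB2HSV);m=cv2.inRange(h,(100,110,40),(125,255,255));k=np.zeros_like(m);k[240:310,290:440]=m[240:310,290:440]
for p in cv2.boxPoints(cv2.minAreaRect(cv2.findNonZero(cv2.morphologyEx(k,cv2.MORPH_OPEN,np.ones((2,2)))))): print('blue',onz(t,*p,8).round(0))
h=cv2.cvtColor(t['frame'],cv2.COLOR_RGB2HSV);m=cv2.inRange(h,(0,150,70),(6,255,255));c,l,st,ce=cv2.connectedComponentsWithStats(m)
print('peg',[onz(t,*ce[i],135).round(0) for i in range(1,c) if 225<ce[i][0]<290 and 240<ce[i][1]<290 and st[i,4]>5])
st=ctrl.get_state();print(st['time'],st['wrist_force'],st['position'])
E
```

```text
(184.0, 310.7608695652174, 265.5) (93.0, 336.60215053763443, 251.247311827957)
pad [487.5  35.5 110.6] [487.2  35.4 110.6]
blue [453.  58.   8.]
blue [515.  54.   8.]
blue [ 499. -151.    8.]
blue [ 436. -145.    8.]
peg [array([464., 228., 135.])]
25.65 [-5.71949557  3.72410727 19.55878225] [ 468.71710213 -182.38872563    3.77386307]
```

The lift pad has risen 23.6 mm (about 0.083 rad), the handle is on its stop with 20 N on it, and the hasp is still swung away. Handing in.

```bash
python3 -c "
from plant import ctrl
print(ctrl.sign_off())"
```

```text
the job is handed in; nothing more can be done
None
```

The job is handed in: the hasp is about 83° round, the jack's saddle is under the yellow mark to within a few mm, and the handle is held on its stop with about 20 N, so the grill top stands about 24 mm higher at the lift point.

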